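# Close the honey filter pot

## Robot

A 6-joint arm with a two-finger parallel gripper is mounted at the origin on the work surface. World frame = base frame: x ahead of the robot, y to its left, z up, the work surface at z = 0. Lengths are in m, angles in rad, forces in N, time in s.
With the tool pointing down it reaches from about 0.3 to 0.825 m from the base axis. Payload 5.4 kg.
Tool frame: the origin (TCP) lies midway between the tips of the shut fingers; the grasp point (between the pads) lies 19 mm behind it; z points along the fingers, y is the direction in which the jaws open and shut (so a half turn about z gives the same grasp; the last joint's range is limited). The gripper opens to 92 mm and grips with 3 to 60 N. Pads are 20 mm wide; open, the fingers measure 128 mm over their backs; the gripper's body (75 mm by 189 mm) begins 69 mm behind the grasp point.
Start: joints at [-1.546, 0.158, 1.597, -0, 1.386, -0.21], TCP at [0.134, -0.559, 0.215] pointing down, gripper open.
Joint ranges: [-2.91, 2.91], [-0.94, 2.29], [0.18, 2.7], [-1.29, 4.43], [0.17, 2.64], [-3, 3]. Speed limits (rad/s): [2.57, 2.57, 3.14, 3.14, 3.14, 3.14].

## Interface

Orientations are given as [roll, pitch, yaw] about the fixed x, y, z axes, in that order (R = Rz(yaw) Ry(pitch) Rx(roll)).
In Python, from bench import bot gives the robot as it stands.
- The arm moves only by the tool arm_command, never from a script. Its argument "motion" is a list of rows, each a list of 5 numbers: the closure, from -1 (fully open) to 1 (shut), then the shift along the tool's x, y, z scaled (see below), then the turn about the tool's z scaled (see below). A call has 1 to 20 rows; each row shifts and turns the commanded pose from where the row before left it, along the tool's axes as they then stand; what a row does not reach is not made up. The controller multiplies each number of a shift by 0.03 m and each number of a turn by 60 degrees. A row lasts 1/8 s, in which the tool goes at most 62.5 mm and 10.7 degrees, less where a joint would pass 70% of its speed; a pose out of reach is approached as far as the arm can. A call with a number of a shift or a turn outside -1 to 1 is refused whole. A call with a gripper value outside its range is refused whole. The fingers move at their own pace and stop on an object; the grip force is fixed at half the most. Time passes only in rows, so rows that do not move let the fingers close. It gives the time, the measured TCP pose, the force and the opening at its end, in the units of the state.
- bot.state(): the state, without advancing time (a new reading comes with each control period).
- bot.grab_frame(name): name is "scene" or "top" or "wrist"; returns a dict with "color" (400x640x3 uint8, blue, green, red), "fov_y" (degrees; the focal length in pixels is half the picture's height over the tangent of half this angle, whatever the lens; pixels are square), "cx", "cy" (the principal point, pixels), "world_to_cam" (4x4, takes a point from world to camera coordinates). Camera axes: x right, y down, z forward; pixel columns grow to the right and rows downward; lengths in m; the calibration is good to about 2 mm. A picture is of the moment at which its call begins. There is no depth.
- bot.hand_in(): hands the job in, once; it reports no verdict.
The state is a dict: "time": time; "q": joint angles; "qd": joint speeds; "tau": joint torques, N m; "tcp_pos": TCP position; "eef_rot": TCP orientation; "wrist_force": force on the tool from outside, world axes, zero at the start; "torque": the same for the moment, N m; "gripper_width": finger opening in m.
Only numpy, scipy, OpenCV 4.12 (cv2) and the standard library are available. Lean on these libraries where they do the work, as an engineer would, in place of code of your own. Each camera call takes 0.05 s, during which the arm holds its last target. There are 200 camera calls.

## Task

Put the cover with the slot through its block onto the honey filter pot, passing the slot over the wing nut on the centre stud so that the cover lies flat on the pot's rim. Then turn the wing nut clockwise (seen from above) down onto the cover until it stops, and let go. Leave the lid without a slot where it lies.

Things in the scene. Friction and masses are not known exactly. Their poses are not given: they have to be found in the camera images.
- cover_mid (a point): Cover to fit, aluminium, 0.25 kg, flat on the table at first: round flange 130 mm across, 4 mm thick; on it a block 76 long (x) by 52 wide (y), top 30 mm above the underside; a slot 58 (x) by 26 mm (y) right through both. Point on the centre axis, 20 mm above the underside, 90 mm above the table once seated; x along the slot, z up. Grip the block across its 52 mm width; either way round fits.
- blind_mid (a point): Bystander: a lid of the same outside form and size as the cover but with a closed block, no slot; flat on the table. Its point is placed as on the cover, 20 mm above the underside.
- nut_mid (a point): Brass wing nut, captive on the stud at the centre of the pot; 28 mm tall. Hub 17 mm across, 8 mm high; two upright ears 9 mm thick (y), 44 mm over both tips (x), up to the top, the stud's end between them. Point on the stud's axis, 18 mm above the nut's underside, 123 mm above the table at first; x along the ears, z up. Ears along the slot, the cover drops over it, 7 mm to spare each way.
- nut (a joint): Turn of the wing nut (rad): 0 to 0.1 at first, grows clockwise seen from above, stops at 1.3 with its underside on the seated cover's block. It sinks 4 mm per rad, stays where left and needs 0.05 N m. Pinch the ears across their 9 mm from above. The pot under it is a fixed steel drum 120 mm across, its flat top (rim) 70 mm above the table.
Not all that is in view belongs to the job. There is more than one size of the part that bears nut_mid; the job needs the largest.

How it is judged:
By the outcome, as a careful person would: the job done as asked, in the order asked, and still so for the second after the job is handed in, with the robot touching nothing.
It also fails if it takes over 51 s, if anything falls off the work surface, if the arm or the gripper's body presses on something with over 40 N, if the wrist force passes 120 N, or if a joint passes its speed limit or range.

## Working session

There is one attempt and no reset: what is moved stays moved. The work goes in short steps, Python scripts to look and compute and a tool call to move; the robot and the scene stay as the last step left them, time stands still between calls to the robot, and variables do not carry over. Pictures are saved under pics/ and viewed, about 8 in all and at most 12, crops included, and the job is handed in when it is done.

Besides the shell and the picture viewer there is one more tool, called after "Request:" by a JSON object that holds its "op" and its "data", one argument or row to a line. arm_command: Moves the arm, as the interface text tells. Shifts and turns lie within -1 to 1; 1 stands for 0.03 m of shift or 60 degrees of turn. Its arguments: {"type":"object","properties":{"motion":{"type":"array","items":{"type":"array","items":{"type":"number"}}}},"required":["motion"]}

```bash
mkdir -p pics; cat > h.py <<'E'
import numpy as np,cv2
from bench import bot
def grab(n,save=None):
    f=bot.grab_frame(n)
    if save: cv2.imwrite('pics/'+save,f['color'])
    return f
def K(f):
    return 200/np.tan(np.radians(f['fov_y'])/2)
def ray(f,u,v,z):
    T=np.array(f['world_to_cam']);R=T[:3,:3];c=-R.T@T[:3,3];k=K(f)
    d=R.T@np.array([(u-f['cx'])/k,(v-f['cy'])/k,1]);return c+d*(z-c[2])/d[2]
def proj(f,p):
    T=np.array(f['world_to_cam']);c=T[:3,:3]@p+T[:3,3];return c[0]/c[2]*K(f)+f['cx'],c[1]/c[2]*K(f)+f['cy']
E
python3 - <<'E'
from h import *
for n in("scene","top"):
    f=grab(n,n+'1.png');T=np.array(f['world_to_cam']);print(n,f['fov_y'],f['cx'],f['cy'],-T[:3,:3].T@T[:3,3],T[:3,:3].round(2).tolist())
print(bot.state())
E
```

```text
scene 48.65357465486164 322.3360854539313 196.73254348847695 [ 1.46025471 -0.11964218  0.75499334] [[0.14, 0.99, -0.01], [0.57, -0.08, -0.82], [-0.81, 0.11, -0.57]]
top 49.01519965585685 312.1664958405306 203.65362742586336 [ 0.39923793 -0.01474755  1.01141875] [[0.01, -1.0, -0.02], [-0.99, -0.01, -0.12], [0.12, 0.03, -0.99]]
{'time': 0.1, 'q': array([-1.54607204e+00,  1.58985390e-01,  1.59806096e+00,  4.07597891e-05,
        1.38618518e+00, -2.10106451e-01]), 'qd': array([-0.00114056, -0.00178151, -0.00332752,  0.00075841,  0.00075598,
        0.00084364]), 'tau': array([-3.94231902e-04, -3.86505854e+01, -3.22959638e+01,  7.04290881e-02,
        3.39151500e-02, -4.16058765e-05]), 'tcp_pos': array([ 0.13376509, -0.5586697 ,  0.21374044]), 'eef_rot': array([-3.13999817e+00, -3.80984619e-04,  2.34822916e-01]), 'wrist_force': array([-0.10206348,  0.28630408, -0.04817059]), 'torque': array([-0.0507596 ,  0.05326799,  0.00192416]), 'gripper_width': 0.09169210618134407}
```

View pics/top1.png

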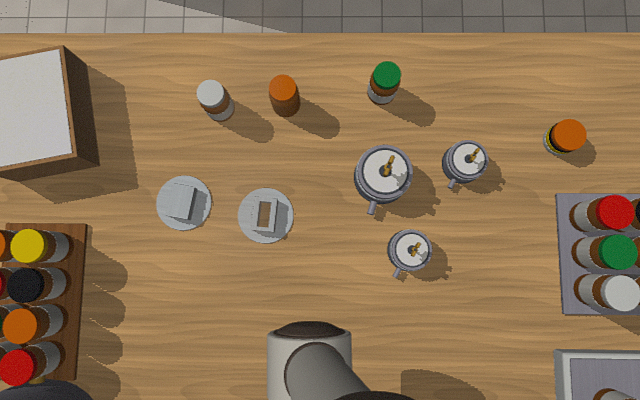

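View pics/scene1.png

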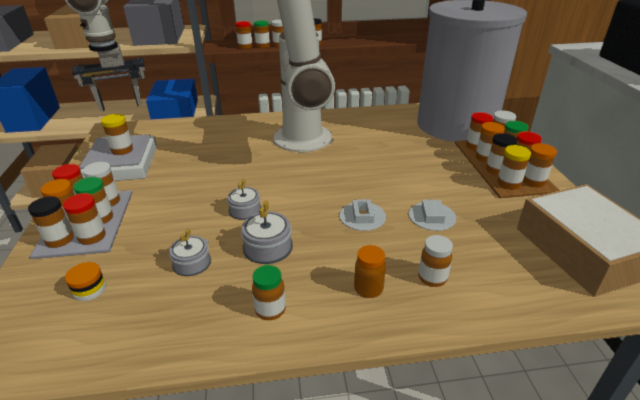

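Top view: slotted cover at (266,215), slotless lid at (184,203), the large pot at (383,174) with a brass nut at about (388,165). The two smaller pots at (410,250) and (465,161) aren't needed. I'll measure these next.

```bash
python3 - <<'E'
from h import *
f=grab('top');im=f['color'];hsv=cv2.cvtColor(im,cv2.COLOR_BGR2HSV)
def sub(u0,v0,u1,v1): return hsv[v0:v1,u0:u1]
# cover flange
u0,v0=230,180
s=sub(u0,v0,302,250);m=((s[...,1]<45)&(s[...,2]>110)).astype(np.uint8)
c=max(cv2.findContours(m,0,1)[0],key=cv2.contourArea);(e,ax,an)=cv2.fitEllipse(cv2.convexHull(c));u,v=e[0]+u0,e[1]+v0
print('flange',u,v,ax,ray(f,u,v,.004))
# slot
cs,h=cv2.findContours(m,cv2.RETR_CCOMP,1)
for i,x in enumerate(cs):
    if cv2.contourArea(x)>80 and h[0][i][3]>=0:
        r=cv2.minAreaRect(x);b=cv2.boxPoints(r)+[u0,v0];P=np.array([ray(f,*p,.03)for p in b]);print('slot',r,P.mean(0));print(P.round(4))
# pot rim: white disc top
u0,v0=345,135
s=sub(u0,v0,425,215);m=((s[...,1]<40)&(s[...,2]>185)).astype(np.uint8)
c=max(cv2.findContours(m,0,1)[0],key=cv2.contourArea);(e,ax,an)=cv2.fitEllipse(cv2.convexHull(c));u,v=e[0]+u0,e[1]+v0
print('pot',u,v,ax,ray(f,u,v,.07))
m=((s[...,1]>110)&(s[...,0]<35)&(s[...,0]>12)).astype(np.uint8); m[:15]=0;m[60:]=0;m[:,:15]=0;m[:,65:]=0
c=max(cv2.findContours(m,0,1)[0],key=cv2.contourArea);r=cv2.minAreaRect(c);b=cv2.boxPoints(r)+[u0,v0];print('nut',r,np.array([ray(f,*p,.133)for p in b]).round(4))
print(ray(f,r[0][0]+u0,r[0][1]+v0,.125))
A=cv2.resize(im[130:255,150:430],None,fx=2.8,fy=2.8,interpolation=2);cv2.imwrite('pics/a.png',A)
E
```

```text
flange 265.1866035461426 215.20112228393555 (54.95170211791992, 55.63230514526367) [0.49625328 0.11978898 0.004     ]
slot ((33.524391174316406, 33.78049087524414), (13.362215995788574, 27.276588439941406), 6.340191841125488) [0.49704787 0.12015393 0.03      ]
[[0.4678 0.1378 0.03  ]
 [0.5293 0.1326 0.03  ]
 [0.5262 0.1024 0.03  ]
 [0.4648 0.1078 0.03  ]]
slot ((45.67647171020508, 36.79411697387695), (7.518604278564453, 35.16766357421875), 14.03624439239502) [0.49054231 0.09250787 0.03      ]
[[0.4539 0.1095 0.03  ]
 [0.5312 0.092  0.03  ]
 [0.5272 0.0754 0.03  ]
 [0.4499 0.0931 0.03  ]]
pot 384.734432220459 170.78014373779297 (41.1302490234375, 41.80708694458008) [ 0.58927173 -0.14732175  0.07      ]
nut ((42.900001525878906, 30.700000762939453), (6.7082037925720215, 21.913467407226562), 26.56505012512207) [[ 0.5699 -0.1288  0.133 ]
 [ 0.6106 -0.149   0.133 ]
 [ 0.6044 -0.1611  0.133 ]
 [ 0.5638 -0.1409  0.133 ]]
[ 0.58880539 -0.146134    0.125     ]
```

View pics/a.png

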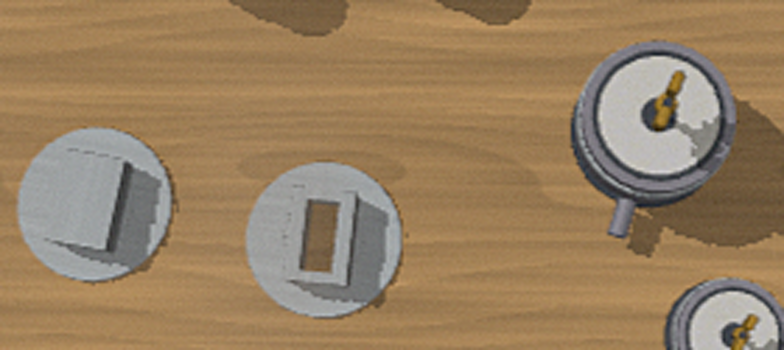

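The nut's ears lie at about -26° and the slot at about -5°. I'll use tool yaw around 175° so joint 6 has room for the clockwise turn.

Request:
{"op": "arm_command", "data": {
  "motion": [
    [-1,0.85,-0.96,-0.06,0],
    [-1,0.85,-0.96,-0.06,0],
    [-1,0.85,-0.96,-0.06,0],
    [-1,0.85,-0.96,-0.06,0],
    [-1,0.85,-0.96,-0.06,0],
    [-1,0.85,-0.96,-0.06,0],
    [-1,0.85,-0.96,-0.06,0],
    [-1,0.85,-0.96,-0.06,0],
    [-1,0.85,-0.96,-0.06,0],
    [-1,0.85,-0.96,-0.06,0],
    [-1,0.85,-0.96,-0.06,0],
    [-1,0.85,-0.96,-0.06,0],
    [-1,0.85,-0.96,-0.06,0],
    [-1,0.85,-0.96,-0.06,0],
    [-1,0.85,-0.96,-0.06,0],
    [-1,0.85,-0.96,-0.06,0],
    [-1,0.85,-0.96,-0.06,0],
    [-1,0.85,-0.96,-0.06,0],
    [-1,0.85,-0.96,-0.06,0],
    [-1,0.85,-0.96,-0.06,0]
  ]
}}

```text
time: 2.65
tcp_pos: [0.496, 0.1209, 0.2504]
eef_rot: [3.142, 0.0, 0.235]
wrist_force: [0.6, 0.2, 0.6]
gripper_width: 0.0921
```

Request:
{"op": "arm_command", "data": {
  "motion": [
    [-1,0,0,0,-0.168],
    [-1,0,0,0,-0.168],
    [-1,0,0,0,-0.168],
    [-1,0,0,0,-0.168],
    [-1,0,0,0,-0.168],
    [-1,0,0,0,-0.168],
    [-1,0,0,0,-0.168],
    [-1,0,0,0,-0.168],
    [-1,0,0,0,-0.168],
    [-1,0,0,0,-0.168],
    [-1,0,0,0,-0.168],
    [-1,0,0,0,-0.168],
    [-1,0,0,0,-0.168],
    [-1,0,0,0,-0.168],
    [-1,0,0,0,-0.168],
    [-1,0,0,0,-0.168],
    [-1,0,0,0,0],
    [-1,0,0,0,0]
  ]
}}

```text
time: 4.9
tcp_pos: [0.4956, 0.1197, 0.2504]
eef_rot: [3.142, -0.0, 3.047]
wrist_force: [0.3, -0.4, -0.5]
gripper_width: 0.0922
```

```bash
python3 - <<'E'
from h import *
f=grab('wrist','w1.png');T=np.array(f['world_to_cam']);print(f['fov_y'],-T[:3,:3].T@T[:3,3],T[:3,:3].round(2).tolist())
s=bot.state();print(s['time'],s['tcp_pos'],s['eef_rot'],s['q'])
E
```

```text
69.09850355623172 [0.42436079 0.12641876 0.42108164] [[0.09, 1.0, -0.0], [0.96, -0.09, 0.26], [0.26, -0.03, -0.97]]
4.95 [0.49567002 0.11962773 0.25049297] [ 3.14158353e+00 -2.40669661e-04  3.04734776e+00] [-5.69873547e-04 -3.54494044e-02  1.72893046e+00  3.18374238e-05
  1.44835036e+00 -1.47712520e+00]
```

View pics/w1.png

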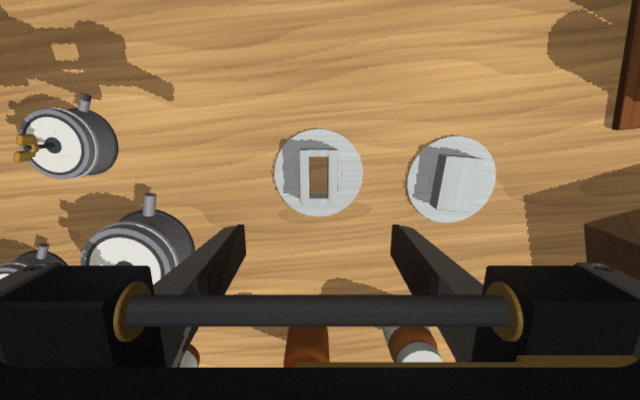

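The wrist view shows the cover at (318,172) between the fingers, with its slot nearly aligned with the tool. The closed lid is at (452,178).

```bash
python3 - <<'E'
from h import *
f=grab('wrist');hsv=cv2.cvtColor(f['color'],cv2.COLOR_BGR2HSV)
u0,v0=262,120
s=hsv[v0:225,u0:375];m=((s[...,1]<50)&(s[...,2]>90)).astype(np.uint8)
cs,h=cv2.findContours(m,cv2.RETR_CCOMP,1)
c=max(cs,key=cv2.contourArea);e,ax,an=cv2.fitEllipse(cv2.convexHull(c));print('flange',e[0]+u0,e[1]+v0,ax,ray(f,e[0]+u0,e[1]+v0,.003))
for i,x in enumerate(cs):
    if h[0][i][3]>=0 and cv2.contourArea(x)>100:
        P=np.array([ray(f,p[0]+u0,p[1]+v0,.03)[:2] for p in x[:,0]]).astype(np.float32)
        print('slot',cv2.minAreaRect(P*1000), cv2.boundingRect(x))
E
```

```text
flange 318.0226173400879 172.1924934387207 (87.6998062133789, 88.5331802368164) [0.49722829 0.11959443 0.003     ]
slot ((499.7129821777344, 119.48639678955078), (27.03282356262207, 58.564537048339844), 85.11157989501953) (46, 36, 21, 43)
```

Request:
{"op": "arm_command", "data": {
  "motion": [
    [-1,-0.05,0,0.8,0.008],
    [-1,0,0,0.8,0],
    [-1,0,0,0.8,0],
    [-1,0,0,0.8,0],
    [-1,0,0,0.8,0],
    [-1,0,0,0.8,0],
    [-1,0,0,0.8,0],
    [-1,0,0,0.8,0],
    [-1,0,0,0.8,0],
    [-1,0,0,0.8,0],
    [-1,0,0,0.05,0],
    [-1,0,0,0,0],
    [1,0,0,0,0],
    [1,0,0,0,0],
    [1,0,0,0,0],
    [1,0,0,0,0],
    [1,0,0,0,0],
    [1,0,0,0,0]
  ]
}}

```text
time: 7.25
tcp_pos: [0.4973, 0.1196, 0.0092]
eef_rot: [3.141, 0.0, 3.041]
wrist_force: [-1.1, -0.0, 2.6]
gripper_width: 0.0512
```

Request:
{"op": "arm_command", "data": {
  "motion": [
    [1,0,0,0,0],
    [1,0,0,-0.3,0],
    [1,0,0,-0.7,0],
    [1,0,0,-1,0],
    [1,0,0,-1,0],
    [1,0,0,-1,0],
    [1,0,0,-1,0],
    [1,0,0,-0.7,0],
    [1,0,0,-0.3,0],
    [1,0,0,0,0]
  ]
}}

```text
time: 8.5
tcp_pos: [0.4972, 0.1195, 0.1891]
eef_rot: [-3.142, 0.0, 3.041]
wrist_force: [-0.3, -0.5, -2.3]
gripper_width: 0.0517
```

```bash
python3 - <<'E'
from h import *
f=grab('wrist','w2.png')
s=bot.state();print(s['time'],s['tcp_pos'],s['eef_rot'],s['q'],s['gripper_width'])
E
```

```text
8.55 [0.49669798 0.11945772 0.18828394] [-3.14141786e+00 -1.31168816e-03  3.04120231e+00] [-8.62259934e-04  1.40066491e-02  1.80402012e+00 -4.49432784e-05
  1.32488845e+00 -1.47125739e+00] 0.05147793895480924
```

View pics/w2.png

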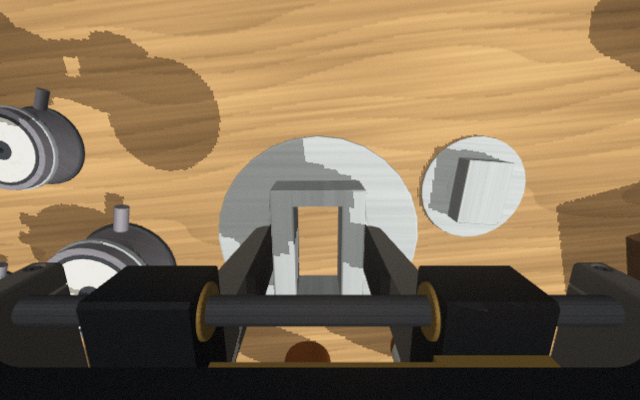

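The cover is held square, with its slot visible at (318,245). Next I'll move beside the pot so the wrist camera sees the nut clear of the held cover.

Request:
{"op": "arm_command", "data": {
  "motion": [
    [1,-0.4,-0.5,0,0],
    [1,-0.6,-0.74,0,0],
    [1,-0.6,-0.74,0,0],
    [1,-0.6,-0.74,0,0],
    [1,-0.5,-0.6,0,0],
    [1,-0.3,-0.4,0,0],
    [1,0,0,0,0],
    [1,0,0,0,0]
  ]
}}

```text
time: 9.55
tcp_pos: [0.5752, 0.0001, 0.189]
eef_rot: [3.141, -0.001, 3.042]
wrist_force: [0.2, 1.1, -3.2]
gripper_width: 0.0518
```

```bash
python3 - <<'E'
from h import *
s=bot.state();print(s['time'],s['tcp_pos'],s['eef_rot'])
f=grab('wrist','w3.png');u,v=map(int,proj(f,np.array([.589,-.146,.125])));print(u,v)
im=f['color'];c=im[max(0,v-70):v+70,max(0,u-70):u+70];print(max(0,u-70),max(0,v-70))
g=grab('scene');u2,v2=map(int,proj(g,np.array([.589,-.146,.125])));print(u2-35,v2-35)
a=cv2.resize(c,None,fx=3,fy=3);b=cv2.resize(g['color'][v2-35:v2+35,u2-35:u2+35],(350,350))
o=np.zeros((max(a.shape[0],350),a.shape[1]+350,3),np.uint8);o[:a.shape[0],:a.shape[1]]=a;o[:350,a.shape[1]:]=b
cv2.imwrite('pics/n.png',o)
E
```

```text
9.55 [5.75248541e-01 6.18614235e-05 1.88951748e-01] [ 3.14116873e+00 -6.58419845e-04  3.04183413e+00]
152 239
82 169
229 171
```

View pics/n.png

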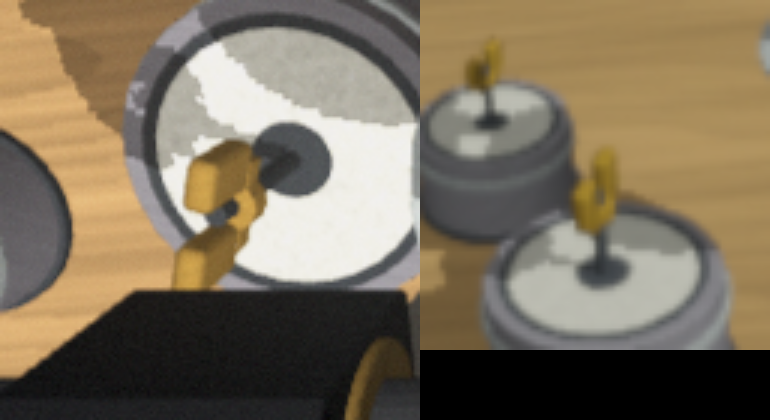

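The wrist crop shows both ears, with the stud's end at about (157,239) in the full picture. I'll turn the ear-edge points into an angle and a centre.

```bash
python3 - <<'E'
from h import *
f=grab('wrist');g=grab('top')
L=lambda x,y:(x/3+82-.33,y/3+169-.33)
for n,p in dict(a=(197,163),b=(188,207),c=(180,258),d=(172,288),e=(245,143),inn=(235,188),inn2=(232,228)).items():
    print(n,ray(f,*L(*p),.133)[:2].round(4))
for z in(.105,.115,.125):print('stud',z,ray(f,*L(225,210),z)[:2].round(4))
# pot hole/base disc centre at z=.07 : plate ellipse
hsv=cv2.cvtColor(g['color'],cv2.COLOR_BGR2HSV)
# outer rim of pot top in top view
s=g['color'][135:215,345:425];A=cv2.resize(s,None,fx=7,fy=7,interpolation=2);cv2.imwrite('pics/p.png',A)
# wrist brass contour in world at z=.133
h2=cv2.cvtColor(f['color'],cv2.COLOR_BGR2HSV)[200:266,120:190];m=((h2[...,1]>120)&(h2[...,0]>12)&(h2[...,0]<32)).astype(np.uint8)
m[:,:17]=0
n,l,st,ce=cv2.connectedComponentsWithStats(m);print(st[1:],ce[1:])
E
```

```text
a [ 0.5718 -0.1413]
b [ 0.5843 -0.147 ]
c [ 0.5993 -0.1532]
d [ 0.6083 -0.1579]
e [ 0.5674 -0.1267]
inn [ 0.58   -0.1326]
inn2 [ 0.5918 -0.1363]
stud 0.105 [ 0.5964 -0.1548]
stud 0.115 [ 0.5927 -0.1484]
stud 0.125 [ 0.5891 -0.142 ]
[[ 17  16  33  50 902]] [[34.00443459 40.31042129]]
```

View pics/p.png

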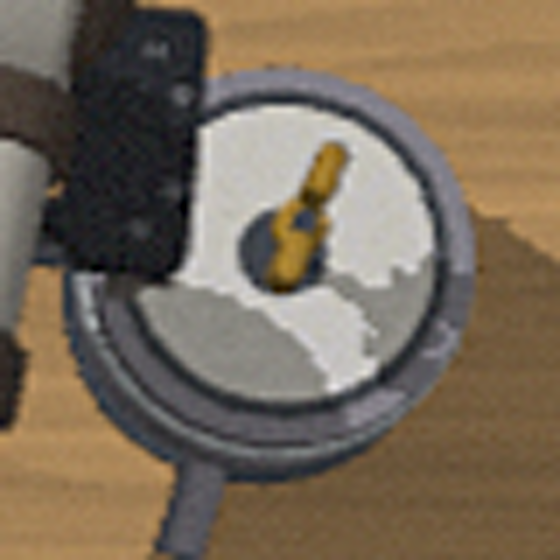

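```bash
python3 - <<'E'
from h import *
f=grab('wrist');g=grab('top')
def P(f): 
    k=K(f);return np.array([[k,0,f['cx']],[0,k,f['cy']],[0,0,1]])@np.array(f['world_to_cam'])[:3]
for a,b in [((156.7,238.7),(388.4,165.5)),((179.2,222),(385.2,170.6))]:
    X=cv2.triangulatePoints(P(f),P(g),np.array(a),np.array(b)).ravel();X=X[:3]/X[3];print('tri',X.round(4),np.subtract(proj(f,X),a).round(1))
print('disc wrist',ray(f,179.2,222,.07),'top',ray(g,385.2,170.6,.07),'stud top',[ray(g,388.4,165.5,z)[:2].round(4) for z in(.115,.125)])
# ears in top view
q=lambda x,y:(x/7+345,y/7+135)
print([ray(g,*q(*p),.133)[:2].round(4) for p in((322,142),(348,150),(270,288),(293,292),(313,300-30))])
# fit ellipse rim in wrist of white plate
u0,v0=120,165;s=cv2.cvtColor(f['color'],cv2.COLOR_BGR2HSV)[165:300,110:240]
E
```

```text
tri [ 0.5917 -0.1485  0.1154] [-0.4 -1.1]
tri [ 0.59   -0.1477  0.0728] [-0.7 -1.9]
disc wrist [ 0.59301538 -0.14896488  0.07      ] top [ 0.58967683 -0.14833373  0.07      ] stud top [array([ 0.5914, -0.1487]), array([ 0.5892, -0.1472])]
[array([ 0.6087, -0.1514]), array([ 0.6064, -0.159 ]), array([ 0.5655, -0.136 ]), array([ 0.5644, -0.1426]), array([ 0.5709, -0.1485])]
```

Request:
{"op": "arm_command", "data": {
  "motion": [
    [1,-0.1,-0.5,0,0],
    [1,-0.17,-0.81,0,0],
    [1,-0.2,-0.9,0,0],
    [1,-0.2,-0.9,0,0],
    [1,-0.2,-0.9,0,0],
    [1,-0.1,-0.55,0,0],
    [1,-0.04,-0.3,0,0],
    [1,0,0,0,0.158],
    [1,0,0,0,0.158],
    [1,0,0,0.6,0],
    [1,0,0,0.6,0],
    [1,0,0,0,0],
    [1,0,0,0,0]
  ]
}}

```text
time: 11.48
tcp_pos: [0.5911, -0.1486, 0.1529]
eef_rot: [3.142, -0.0, 2.711]
wrist_force: [1.0, 0.1, -2.4]
gripper_width: 0.0516
```

```bash
python3 - <<'E'
from h import *
s=bot.state();print(s['time'],s['tcp_pos'],s['eef_rot'])
f=grab('wrist');g=grab('scene')
a=cv2.resize(f['color'][110:290,200:440],None,fx=2,fy=2);b=cv2.resize(g['color'][140:270,200:340],None,fx=2.25,fy=2.25)
o=np.zeros((360,a.shape[1]+b.shape[1],3),np.uint8);o[:,:a.shape[1]]=a;o[:b.shape[0],a.shape[1]:]=b;cv2.imwrite('pics/o.png',o)
E
```

```text
11.475 [ 0.59114602 -0.14857029  0.15290713] [ 3.14154565e+00 -3.32499278e-04  2.71123673e+00]
```

View pics/o.png

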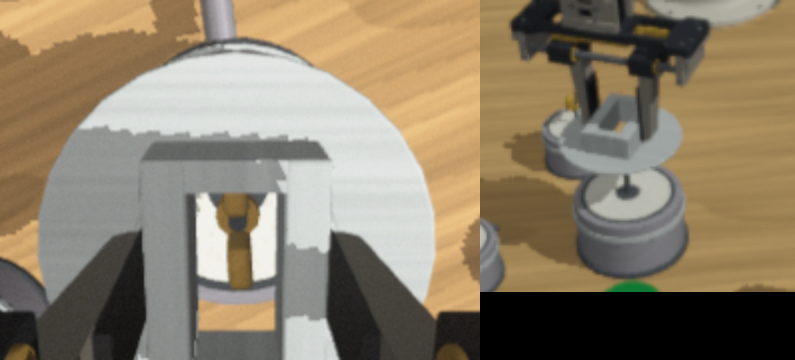

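The nut shows centred across the slot (ear at x≈238, slot 195 to 277 in the crop). I'll check how it sits along the slot.

```bash
python3 - <<'E'
from h import *
f=grab('wrist');t=np.array([.5911,-.1486])
y=2.711;X=np.array([np.cos(y),np.sin(y)]);Y=np.array([np.sin(y),-np.cos(y)])
def rep(n,u,v,z):
    p=ray(f,u/2+200-.25,v/2+110-.25,z);d=p[:2]-t;print(n,p.round(4),'tool x,y mm',(d@X*1000).round(1),(d@Y*1000).round(1))
rep('stud',237,222,.1154);rep('ear end top?',241,287,.133)
zt=.1529-.009+.03
rep('blockcornerL',143,160,zt);rep('blockcornerR',330,160,zt);rep('slotL',188,193,zt);rep('slotR',284,193,zt);rep('flangeL',40,235,zt-.026);rep('flangeR',434,235,zt-.026)
E
```

```text
stud [ 0.594  -0.1494  0.1154] tool x,y mm -3.0 0.5
ear end top? [ 0.6114 -0.1558  0.133 ] tool x,y mm -21.5 1.9
blockcornerL [ 0.5488 -0.1562  0.1739] tool x,y mm 35.3 -24.6
blockcornerR [ 0.5696 -0.111   0.1739] tool x,y mm 35.3 25.2
slotL [ 0.562  -0.1494  0.1739] tool x,y mm 26.1 -12.8
slotR [ 0.5729 -0.1258  0.1739] tool x,y mm 26.1 13.1
flangeL [ 0.561  -0.2043  0.1479] tool x,y mm 4.1 -63.2
flangeR [ 0.6142 -0.0886  0.1479] tool x,y mm 4.1 64.2
```

The cover and nut centres agree within about 3 mm, so I'll lower the cover.

Request:
{"op": "arm_command", "data": {
  "motion": [
    [1,0,0,0.4,0],
    [1,0,0,0.4,0],
    [1,0,0,0.4,0],
    [1,0,0,0.4,0],
    [1,0,0,0.4,0],
    [1,0,0,0.3,0],
    [1,0,0,0,0]
  ]
}}

```text
time: 12.5
tcp_pos: [0.5906, -0.1484, 0.0831]
eef_rot: [3.142, -0.002, 2.71]
wrist_force: [-0.1, 0.4, -3.2]
gripper_width: 0.0517
```

Request:
{"op": "arm_command", "data": {
  "motion": [
    [1,0,0,0.03,0],
    [1,0,0,0.03,0],
    [1,0,0,0.03,0],
    [1,0,0,0,0]
  ]
}}

```text
time: 13.0
tcp_pos: [0.5912, -0.1487, 0.0815]
eef_rot: [3.142, 0.0, 2.71]
wrist_force: [0.3, -0.2, -3.6]
gripper_width: 0.0518
```

Request:
{"op": "arm_command", "data": {
  "motion": [
    [1,0,0,0.03,0],
    [1,0,0,0.03,0],
    [1,0,0,0.03,0],
    [1,0,0,0,0]
  ]
}}

```text
time: 13.5
tcp_pos: [0.5912, -0.1487, 0.0793]
eef_rot: [-3.142, 0.0, 2.71]
wrist_force: [-3.0, 1.1, 2.7]
gripper_width: 0.0518
```

Contact felt. Now I'll let go, rise and check.

Request:
{"op": "arm_command", "data": {
  "motion": [
    [-1,0,0,0,0],
    [-1,0,0,0,0],
    [-1,0,0,0,0],
    [-1,0,0,0,0],
    [-1,0,0,-0.5,0],
    [-1,0,0,-1,0],
    [-1,0,0,-1,0],
    [-1,0,0,-0.6,0],
    [-1,0,0,0,0],
    [-1,0,0,0,0]
  ]
}}

```text
time: 14.75
tcp_pos: [0.5905, -0.1483, 0.1705]
eef_rot: [3.142, -0.002, 2.71]
wrist_force: [-0.6, -0.6, -0.2]
gripper_width: 0.0919
```

```bash
python3 - <<'E'
from h import *
s=bot.state();print(s['time'],s['tcp_pos'],s['eef_rot'])
f=grab('wrist');g=grab('scene')
a=cv2.resize(f['color'][110:290,200:440],None,fx=2,fy=2);b=cv2.resize(g['color'][160:270,200:340],None,fx=2.25,fy=2.25)
o=np.zeros((360,a.shape[1]+b.shape[1],3),np.uint8);o[:,:a.shape[1]]=a;o[:b.shape[0],a.shape[1]:]=b;cv2.imwrite('pics/r.png',o)
E
```

```text
14.75 [ 0.5905083  -0.14833044  0.1705109 ] [ 3.14157048e+00 -1.93349320e-03  2.71038897e+00]
```

View pics/r.png

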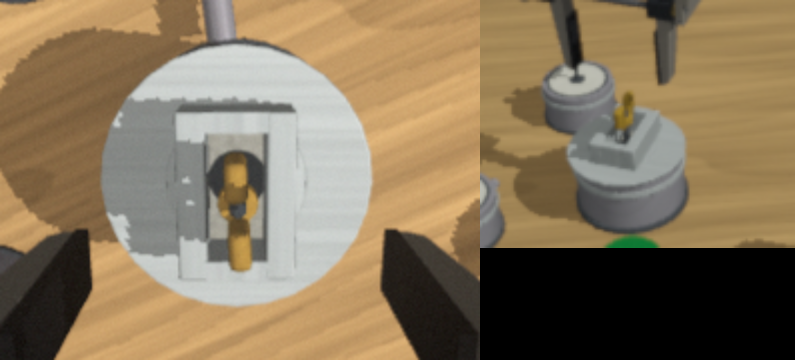

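The cover is seated flat on the rim with the nut standing up through the slot. I'll measure the nut for the pinch.

```bash
python3 - <<'E'
from h import *
f=grab('wrist');s=bot.state();t=s['tcp_pos'][:2];y=s['eef_rot'][2];X=np.array([np.cos(y),np.sin(y)]);Y=np.array([np.sin(y),-np.cos(y)])
hs=cv2.cvtColor(f['color'],cv2.COLOR_BGR2HSV)
m=((hs[...,1]>140)&(hs[...,0]>10)&(hs[...,0]<32)).astype(np.uint8);k=np.zeros_like(m);k[184:250,304:332]=m[184:250,304:332]
for v in range(184,250,4):
    u=np.where(k[v])[0]
    if len(u): p=ray(f,(u[0]+u[-1])/2,v,.133)[:2]-t;print(v,u[0],u[-1],(p@X*1000).round(1),(p@Y*1000).round(1))
p=ray(f,237/2+199.75,210/2+109.75,.1154)[:2]-t;print('stud',p@X,p@Y)
p=ray(f,237/2+199.75,172/2+109.75,.074)[:2]-t;print('flange',p@X,p@Y)
E
```

```text
192 316 322 20.7 1.1
196 313 322 17.7 -0.0
200 313 322 14.6 -0.0
204 313 324 11.5 0.7
208 310 327 8.4 0.7
212 310 328 5.3 1.1
216 311 327 2.1 1.1
220 322 323 -1.0 3.8
224 318 318 -4.2 0.4
228 315 324 -7.5 1.5
232 315 324 -10.7 1.5
236 315 324 -14.0 1.5
240 315 325 -17.3 1.9
244 317 324 -20.6 2.3
stud -0.0026372746867116214 0.0005879879313908243
flange 0.0027204348527908014 0.000656826275602567
```

Request:
{"op": "arm_command", "data": {
  "motion": [
    [-1,-0.03,0.033,0,-0.053],
    [-1,0,0,0.5,0],
    [-1,0,0,0.6,0],
    [-1,0,0,0.6,0],
    [-1,0,0,0.38,0],
    [-1,0,0,0,0],
    [1,0,0,0,0],
    [1,0,0,0,0],
    [1,0,0,0,0],
    [1,0,0,0,0],
    [1,0,0,0,0],
    [1,0,0,0,0],
    [1,0,0,0,0],
    [1,0,0,0,0],
    [1,0,0,0,0],
    [1,0,0,0,0]
  ]
}}

```text
time: 16.9
tcp_pos: [0.5923, -0.1484, 0.1093]
eef_rot: [-3.141, -0.0, 2.766]
wrist_force: [-1.6, -1.3, 0.4]
gripper_width: 0.0141
```

```bash
python3 - <<'E'
from h import *
s=bot.state();print(s['tcp_pos'],s['eef_rot'],s['wrist_force'],s['torque'],s['gripper_width'],s['q'])
E
```

```text
[ 0.59227364 -0.14838043  0.10927928] [-3.14118480e+00 -1.02458792e-04  2.76582131e+00] [-1.6176079  -1.33069676  0.40640806] [-0.23224415  0.00616692  0.03269565] 0.014135361993767083 [-4.42907770e-01  3.45782972e-01  1.58926498e+00 -4.42851817e-04
  1.20661960e+00 -1.63777502e+00]
```

Request:
{"op": "arm_command", "data": {
  "motion": [
    [1,0,0,0,0],
    [1,0,0,0,0],
    [1,0,0,0,0]
  ]
}}

```text
time: 17.27
tcp_pos: [0.5923, -0.1483, 0.1093]
eef_rot: [-3.141, -0.0, 2.766]
wrist_force: [-1.1, -2.5, -0.3]
gripper_width: 0.0148
```

Width 14 mm isn't the 9 mm of the ears, so the tips are likely on the hub. I'll open a little, rise 6 mm and pinch again.

Request:
{"op": "arm_command", "data": {
  "motion": [
    [0.4,0,0,0,0],
    [0.4,0,0,0,0],
    [0.4,0,0,-0.2,0],
    [0.4,0,0,0,0],
    [1,0,0,0,0],
    [1,0,0,0,0],
    [1,0,0,0,0],
    [1,0,0,0,0],
    [1,0,0,0,0]
  ]
}}

```text
time: 18.4
tcp_pos: [0.5922, -0.1483, 0.1152]
eef_rot: [-3.141, -0.0, 2.766]
wrist_force: [-0.5, -1.3, 0.5]
gripper_width: 0.0084
```

```bash
python3 - <<'E'
from h import *
s=bot.state();print(s['tcp_pos'],s['eef_rot'],s['wrist_force'],s['torque'],s['gripper_width'])
E
```

```text
[ 0.59223428 -0.14834925  0.11521967] [-3.14117466e+00 -2.59131365e-04  2.76583480e+00] [-0.54898079 -1.3466639   0.47576056] [-0.27812896  0.06185777 -0.00396778] 0.008391284369861264
```

The pinch is now on the ears. Turn clockwise, following the sink.

Request:
{"op": "arm_command", "data": {
  "motion": [
    [1,0,0,0.0116,0.083],
    [1,0,0,0.0116,0.083],
    [1,0,0,0.0116,0.083],
    [1,0,0,0.0116,0.083],
    [1,0,0,0,0]
  ]
}}

```text
time: 19.02
tcp_pos: [0.592, -0.1487, 0.1138]
eef_rot: [-3.14, -0.0, 2.419]
wrist_force: [-2.0, -3.0, -0.5]
gripper_width: 0.0088
```

```bash
python3 - <<'E'
from h import *
s=bot.state();print(s['tcp_pos'],s['eef_rot'],s['wrist_force'],s['torque'],s['gripper_width'])
E
```

```text
[ 0.59203102 -0.14867703  0.11381729] [-3.14042375e+00 -5.31933710e-05  2.41891962e+00] [-1.96579365 -3.04062865 -0.49630893] [-0.7000892   0.28075064 -0.03670874] 0.008770508666544993
```

Request:
{"op": "arm_command", "data": {
  "motion": [
    [1,0,0,0.0116,0.083],
    [1,0,0,0.0116,0.083],
    [1,0,0,0.0116,0.083],
    [1,0,0,0.0116,0.083],
    [1,0,0,0.0116,0.083],
    [1,0,0,0.0116,0.083],
    [1,0,0,0.0116,0.083],
    [1,0,0,0.0116,0.083],
    [1,0,0,0,0]
  ]
}}

```text
time: 20.15
tcp_pos: [0.5913, -0.1491, 0.111]
eef_rot: [-3.139, 0.001, 1.724]
wrist_force: [-5.3, -5.7, 1.4]
gripper_width: 0.0086
```

```bash
python3 - <<'E'
from h import *
s=bot.state();print(s['tcp_pos'],s['eef_rot'],s['wrist_force'],s['torque'],s['gripper_width'])
E
```

```text
[ 0.59126139 -0.14909997  0.11095925] [-3.13868816e+00  9.81486608e-04  1.72391872e+00] [-5.27061124 -5.66743732  1.35084359] [-0.95422932  0.78031736 -0.05876998] 0.008642859448670017
```

Request:
{"op": "arm_command", "data": {
  "motion": [
    [1,-0.028,-0.038,0.007,0.05],
    [1,0,0,0.007,0.05],
    [1,0,0,0.007,0.05],
    [1,0,0,0,0]
  ]
}}

```text
time: 20.65
tcp_pos: [0.591, -0.1492, 0.1104]
eef_rot: [-3.141, -0.0, 1.568]
wrist_force: [-3.1, -3.0, 0.4]
gripper_width: 0.0089
```

```bash
python3 - <<'E'
from h import *
s=bot.state();print(s['tcp_pos'],s['eef_rot'],s['wrist_force'],s['torque'],s['gripper_width'])
E
```

```text
[ 0.59102891 -0.14917959  0.1103986 ] [-3.14067554e+00 -3.93658281e-06  1.56763471e+00] [-3.05322748 -3.0456159   0.43924702] [-0.5148919   0.46922489 -0.09330388] 0.008923191774694863
```

Request:
{"op": "arm_command", "data": {
  "motion": [
    [1,0,0,0.005,0.035],
    [1,0,0,0.005,0.035],
    [1,0,0,0,0]
  ]
}}

```text
time: 21.02
tcp_pos: [0.5911, -0.1492, 0.1102]
eef_rot: [-3.141, 0.0, 1.493]
wrist_force: [-4.8, -2.3, 1.7]
gripper_width: 0.0084
```

```bash
python3 - <<'E'
from h import *
s=bot.state();print(s['tcp_pos'],s['eef_rot'],s['wrist_force'],s['torque'],s['gripper_width'])
E
```

```text
[ 0.59107594 -0.14919317  0.11019796] [-3.14076141e+00  3.01202888e-04  1.49309117e+00] [-4.83158369 -2.28415273  1.72334865] [-0.50912663  0.72029764  0.46713314] 0.008414612761246809
```

Moment about z jumped to +0.47 N m, which is the stop. One small extra turn to confirm, then open and rise.

Request:
{"op": "arm_command", "data": {
  "motion": [
    [1,0,0,0,0.02],
    [1,0,0,0,0]
  ]
}}

```text
time: 21.28
tcp_pos: [0.5911, -0.1492, 0.1102]
eef_rot: [-3.141, 0.0, 1.473]
wrist_force: [-5.4, -2.4, 0.9]
gripper_width: 0.0091
```

```bash
python3 - <<'E'
from h import *
s=bot.state();print(s['tcp_pos'],s['eef_rot'],s['wrist_force'],s['torque'],s['gripper_width'])
E
```

```text
[ 0.59110125 -0.14915617  0.11020786] [-3.14080591e+00  3.03809811e-04  1.47256646e+00] [-5.39411305 -2.4243215   0.90639917] [-0.50836165  0.74501897  0.54518812] 0.00906016583097796
```

Request:
{"op": "arm_command", "data": {
  "motion": [
    [0.4,0,0,0,0],
    [0.4,0,0,0,0],
    [0.4,0,0,0,0],
    [0.4,0,0,-0.4,0],
    [0.4,0,0,-0.8,0],
    [-1,0,0,-1,0],
    [-1,0,0,-0.8,0],
    [-1,0,0,0,0],
    [-1,0,0,0,0],
    [-1,0,0,0,0]
  ]
}}

```text
time: 22.52
tcp_pos: [0.5906, -0.1488, 0.1986]
eef_rot: [-3.139, -0.001, 1.471]
wrist_force: [-0.9, 0.8, 0.1]
gripper_width: 0.0755
```

```bash
python3 - <<'E'
from h import *
s=bot.state();print(s['time'],s['tcp_pos'],s['eef_rot'])
f=grab('wrist');g=grab('scene')
a=cv2.resize(f['color'][80:290,180:460],None,fx=1.7,fy=1.7);b=cv2.resize(g['color'][160:270,200:340],None,fx=2.25,fy=2.25)
o=np.zeros((360,a.shape[1]+b.shape[1],3),np.uint8);o[:a.shape[0],:a.shape[1]]=a[:360];o[:b.shape[0],a.shape[1]:]=b;cv2.imwrite('pics/z.png',o)
E
```

```text
22.525 [ 0.5906178  -0.14877547  0.19862285] [-3.13909095e+00 -9.43159567e-04  1.47149764e+00]
```

View pics/z.png

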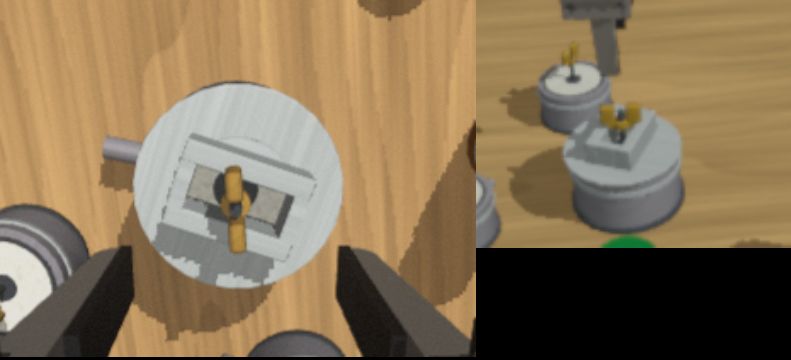

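The nut now lies across the slot and down on the block. The cover is flat and centred, and the gripper is clear.

```bash
python3 -c "
from bench import bot
print(bot.hand_in())"
```

```text
the job is handed in; nothing more can be done
None
```

The slotted cover is on the large honey filter pot, and the wing nut is turned clockwise down onto it until it stopped. I then let go and handed the job in at about 22.5 s of the 51 s; the hand-in reports no verdict.

- **Cover:** I lowered it over the nut until I felt light contact, with the tool at the height expected for a seated cover. The pictures after release and at the end show it flat and centred on the rim.
- **Wing nut:** The tool turned about 1.29 rad. Near the end the resisting moment rose sharply to 0.47 N m, then 0.55 N m on a small extra turn, which I took as the stop. In the last picture the ears lie across the slot, at about 70–75° to it.
- **What went wrong:** My first pinch on the nut read 14 mm instead of 9 mm, so it was probably on the hub. I opened, rose 6 mm and pinched again, and it then read 8.4 mm. While turning, sideways force grew to about 8 N, so I shifted the grip slightly.
- **Disagreement:** My early estimate of the nut's ear angle was about 3° off what I measured from close up, so I corrected it before the pinch.
- **Not checked:** I did not measure the nut's final height. I never touched the lid without a slot, but it is not in the last crops.

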